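Close and hold the battery-bay cover of a classroom power unit

ROBOT

A 7-joint arm with a two-finger parallel gripper is mounted at the origin on the work surface. World frame = base frame: x ahead of the robot, y to its left, z up, the work surface at z = 0. Lengths are in m, angles in rad, forces in N, time in s.
With the tool pointing down it reaches from about 0.4 to 0.85 m from the base axis. Payload 4.5 kg.
Tool frame: the origin (TCP) lies at the very end of the fingers, on their centre line; the grasp point (between the pads) lies 19 mm behind it; y points along the fingers, x is the direction in which the jaws open and shut, and the axes are right-handed (so a half turn about y gives the same grasp; the last joint's range is limited). The gripper opens to 88 mm and grips with 3 to 60 N. Pads are 18 mm wide; open, the fingers measure 123 mm over their backs; the gripper's body (75 mm by 187 mm) begins 45 mm behind the grasp point.
Start: joints at [1.284, 0.689, -0.195, 1.565, 0.157, 0.902, -0.215], TCP at [0.197, -0.593, 0.239] pointing down, gripper open.
Joint ranges: [-3.01, 3.01], [-0.46, 2.08], [-1.47, 1.51], [0.13, 2.56], [-1, 4.14], [0.04, 2.09], [-2.66, 2.66]. Speed limits (rad/s): [2.57, 2.57, 3.14, 3.14, 3.14, 3.14, 3.14].

INTERFACE

Orientations are given as a unit quaternion [x, y, z, w].
In Python, from plant import r gives the robot as it stands.
- The arm moves only by the shell command python3 -m inch 'ROWS' [OPENING] [FORCE]. ROWS is JSON, a list of rows, each a list of 6 numbers: the shift along the tool's x, y, z in mm, then the turn, a rotation vector about the tool's x, y, z in rad. In form: [[x, y, z, ax, ay, az], ...]. A call has 1 to 12 rows; each row shifts and turns the commanded pose from where the row before left it, along the tool's axes as they then stand; what a row does not reach is not made up. A row lasts 1/12 s, in which the tool goes at most 41.7 mm and 7.16 degrees, less where a joint would pass 70% of its speed; a pose out of reach is approached as far as the arm can. A call is refused whole if a number of a shift passes 41.7 or a number of a turn 0.125, either way. A call with a gripper value outside its range is refused whole. OPENING is the finger opening in mm, from 0 to 88.1, set as the call begins (- or left out, the last holds). The fingers move at their own pace and stop on an object; FORCE is the grip in N (left out, the last holds). Time passes only in rows, so rows that do not move let the fingers close. It gives the time, the measured TCP pose, the force and the opening at its end, in the units of the state.
- r.get_state(): the state, without advancing time (a new reading comes with each control period).
- r.snapshot(name): name is "scene" or "top" or "wrist"; returns a dict with "img" (420x560x3 uint8, red, green, blue), "range_z" (420x560 float32, m along the optical axis (not along the pixel's ray), 0 where there is no reading), "mtx" (3x3 intrinsics, pixels), "k1" (the pictures are not rectified: a ray, as slopes to the right and down, at radius r is drawn at 1 + k1 r^2 times it, then the intrinsics apply), "camera_from_world" (4x4, takes a point from world to camera coordinates); the wrist camera has in their place "tool_from_camera" (4x4, takes a point from camera to tool coordinates, whose origin is the TCP and whose axes are the tool frame's). Camera axes: x right, y down, z forward; pixel columns grow to the right and rows downward; lengths in m; the calibration is good to about 2 mm. A picture is of the moment at which its call begins: read the wrist's pose just before it.
- r.finish_job(): hands the job in, once; it reports no verdict.
The state is a dict: "clock": time; "q": joint angles; "qd": joint speeds; "joint_torque": joint torques, N m; "tool_pos": TCP position; "eef_rot": TCP orientation; "contact_force": force on the tool from outside, world axes, zero at the start; "moment": the same for the moment, N m; "opening": opening from 0.0 (shut) to 1.0 (fully open).
Only numpy, scipy, OpenCV 4.12 (cv2) and the standard library are available. Lean on these libraries where they do the work, as an engineer would, in place of code of your own. Each camera call takes 0.05 s, during which the arm holds its last target.

TASK

Close the battery bay of the grey power unit on the science bench: slide its white cover along the guides until its front edge is under the hood and it is fully home, and only then turn the red wing fastener clockwise until it lines up with the black marks on the cover. Then push the cover down flush onto its seal and finish while still holding it pressed down there with the robot, because it springs up when let go. Leave the can, the jar and the spirit lamp standing where they are.

Things in the scene. Friction and masses are not known exactly. Their poses are not given: they have to be found in the camera images.
- unit: Grey power unit, fixed to the bench, 200 (x) x 300 (y) x 100 mm high. Origin: centre of its underside, on the bench. The cover slides home along its +y; the hood is at that end (y 85 to 150 mm). Guide walls with inward lips run along y at |x| = 58 to 76 mm. Lip and hood tops at z = 99.5 mm.
- panel: White cover, 126 (unit x) x 150 (unit y) x 4 mm, captive in the guides; origin: centre of its underside. In the unit's frame: x = 0, y = -60 (open) to +20 mm (home, at a stop), z = 90 mm sprung up, 85 mm pressed flush. About 2 N slides it; about 8 N down, on it or on its fastener, holds it flush. It goes down only when home and with the fastener aligned, as a foot below must enter a slot.
- rail (a joint): Travel of the cover along the unit's +y, in m: 0 fully open, 0.080 fully home against the stop. Starts somewhere in the open half.
- latch (a joint): Angle of the wing fastener, rad, growing clockwise seen from above. 0: wing along the unit's x (across the cover); 1.571: wing along the unit's y, in line with the black marks: aligned (enters its slot within about 0.15). Range 0 to 2.2, no stop or click when aligned; it stays where left (0.07 Nm friction). Starts at 0.1 to 0.6.
- latch_grip (a point): Grip point of the red wing fastener, on its upright axis at the cover's centre, 30 mm above the cover's top face, 12 mm below the wing's top. The wing is an upright bar 50 mm long, 12 mm thick, 36 mm high with a white line along its top, on a black disc 36 mm wide, 6 mm high. Site x axis: along the wing's length.
- can_mid (a point): Plain aluminium drink can, 53 mm diameter, 131 mm high, standing on the bench beside the unit's +y end; point at its centre. A bystander.
- jar_mid (a point): Small amber jar with a black cap, 44 mm diameter, 65 mm high, standing on the bench beyond the unit's +x side; point at its centre. A bystander.
- lamp_mid (a point): Unlit glass spirit lamp, 76 mm diameter, 78 mm high, standing in the fixed magenta tray (320 x 200 mm, 30 mm high) to the robot's right of the unit; point on its axis 35 mm above its foot. A bystander.

How it is judged:
On the way, in this order (a step that is already met when the one before it is completed fails the run):
1. the cover is slid fully home under the hood (value of joint rail above 0.075 m), for 0.2 s.
2. with the cover home, the fastener is turned into line with the marks (value of joint rail above 0.075 m and value of joint latch between 1.37 and 1.77 rad), for 0.2 s.
At the end, for the whole second after the job is handed in: The cover is within 5 mm of fully home, the fastener is within 0.2 rad of its aligned angle, the cover is pressed down to within 1.5 mm of flush, and the robot is holding it there (more than 3 N of contact on the cover or its fastener) through the last second (all of step 2 and z of panel in the frame of unit below 0.0865 m and contact force between any of the fingers, the arm and panel above 3 N); the arm keeps its last pose, push and grip.
It fails at once if the can is shifted over 30 mm or tipped (distance of can_mid from where it was at the start of the episode above 0.03 m or angle between can_mid's own z axis and vertical above 0.5 rad).
It fails at once if the jar is shifted over 30 mm or tipped (distance of jar_mid from where it was at the start of the episode above 0.03 m or angle between jar_mid's own z axis and vertical above 0.5 rad).
It fails at once if the spirit lamp is shifted over 30 mm or tipped (distance of lamp_mid from where it was at the start of the episode above 0.03 m or angle between lamp_mid's own z axis and vertical above 0.5 rad).
It also fails if it takes over 35 s, if anything falls off the work surface, if the arm or the gripper's body presses on something with over 40 N, if the wrist force passes 120 N, or if a joint passes its speed limit or range.

## Working session

There is one attempt and no reset: what is moved stays moved. The work goes in short steps, Python scripts to look and compute and a shell command to move; the robot and the scene stay as the last step left them, time stands still between calls to the robot, and variables do not carry over. Pictures are saved under pics/ and viewed, and the job is handed in when it is done.

```bash
ls; mkdir -p pics
python3 - <<'E'
from plant import r
import cv2
s=r.get_state(); print({k:(v if not hasattr(v,'tolist') else v.tolist()) for k,v in s.items()})
for n in ["scene","top","wrist"]:
    d=r.snapshot(n); cv2.imwrite(f"pics/{n}0.png",d["img"][:,:,::-1]); print(n,d["mtx"],d["k1"],d.get("camera_from_world",d.get("tool_from_camera")))
E
```

```text
pics
{'clock': 0.0, 'q': [1.2838130887315902, 0.6899936087719516, -0.19451887638352058, 1.566385984438758, 0.1573003763896299, 0.902467261704075, -0.2150878488430898], 'qd': [-0.0018500490442619143, 0.0004425357601307347, 0.00031093662365211237, -0.0012606591318357328, 0.001017216024139002, 0.000954664164500357, -0.0004086941607285927], 'joint_torque': [0.0003846403524221387, -52.75609016418457, -1.266913264989853, -15.342709422111511, -0.052642913069576025, 0.006527896475745365, 0.00013102297998557333], 'tool_pos': [0.19682019619525729, -0.5925173180929094, 0.2378929622138456], 'eef_rot': [-0.5731091487798476, 0.4142587649636965, -0.41314025440613816, 0.5738037202953836], 'contact_force': [1.1410047738329567, -0.5012001470290078, 0.0319522793473236], 'moment': [0.02576254319562546, -1.2610284622308728e-05, 0.017816726909642908], 'opening': 0.9981597689862055}
scene [[500.13958764   0.         271.31673413]
 [  0.         500.13958764 219.09315896]
 [  0.           0.           1.        ]] 0.058298353699964695 [[ 0.40475999  0.91437252  0.00960394 -0.24044906]
 [ 0.68781022 -0.29751
[... 211 characters left out ...]
1815512]
 [  0.           0.           1.        ]] 0.028242798644725273 [[-0.01228286 -0.99991101 -0.00520601 -0.02054741]
 [-0.98229507  0.01303948 -0.186886    0.61051672]
 [ 0.18693725  0.00281834 -0.98236781  0.88821643]
 [ 0.          0.          0.          1.        ]]
wrist [[302.7785948    0.         278.00184647]
 [  0.         302.7785948  206.28288945]
 [  0.           0.           1.        ]] -0.05887696568816245 [[ 9.99999850e-01 -4.92189216e-04  2.39657221e-04 -4.72011057e-04]
 [-3.69396649e-04 -2.83586269e-01  9.58946657e-01 -1.46537999e-01]
 [-4.04019706e-04 -9.58946602e-01 -2.83586408e-01  7.34345635e-02]
 [ 0.00000000e+00  0.00000000e+00  0.00000000e+00  1.00000000e+00]]
```

View pics/scene0.png

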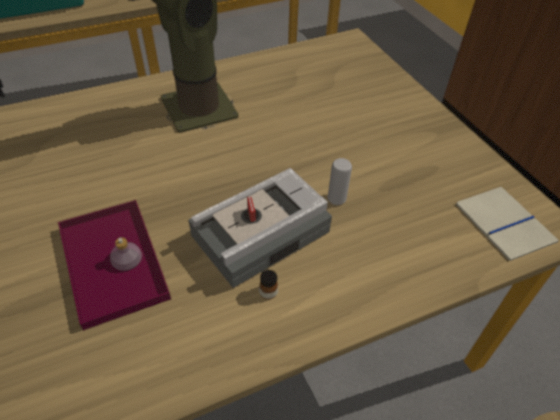

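View pics/top0.png

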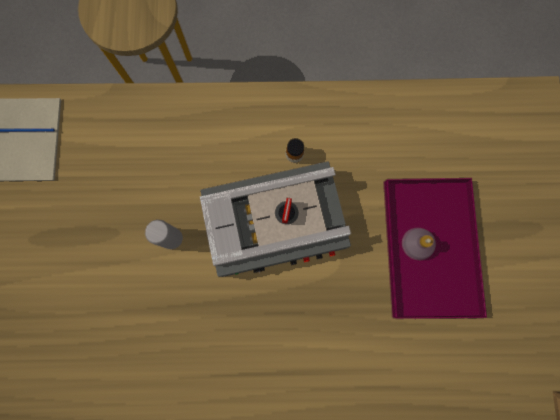

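View pics/wrist0.png

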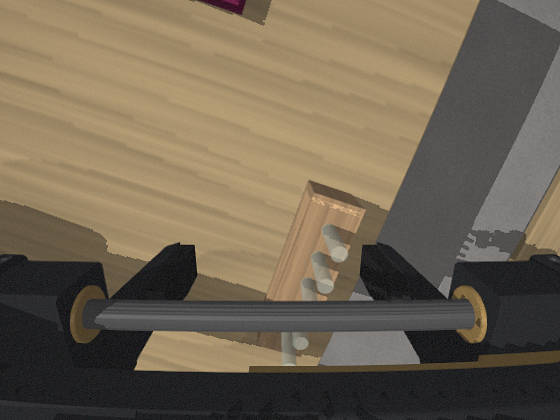

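```bash
cat > h.py <<'E'
from plant import r
import cv2, numpy as np
from scipy.spatial.transform import Rotation as R
def pose():
    s=r.get_state(); T=np.eye(4); T[:3,:3]=R.from_quat(s["eef_rot"]).as_matrix(); T[:3,3]=s["tool_pos"]; return T
def snap(n):
    T=pose(); d=r.snapshot(n)
    d["wfc"]=T@d["tool_from_camera"] if n=="wrist" else np.linalg.inv(d["camera_from_world"])
    return d
def rays(d,uv):
    p=cv2.undistortPoints(np.array(uv,float).reshape(-1,1,2),d["mtx"],np.array([d["k1"],0,0,0,0]))[:,0]
    return np.c_[p,np.ones(len(p))]
def cloud(d):
    h,w=d["range_z"].shape
    u,v=np.meshgrid(np.arange(w),np.arange(h))
    p=rays(d,np.c_[u.ravel(),v.ravel()])*d["range_z"].ravel()[:,None]
    return (p@d["wfc"][:3,:3].T+d["wfc"][:3,3]).reshape(h,w,3)
def atz(d,uv,z):
    c=rays(d,uv)@d["wfc"][:3,:3].T; o=d["wfc"][:3,3]
    return o+c*((z-o[2])/c[:,2])[:,None]
def proj(d,P):
    C=np.linalg.inv(d["wfc"]); rv,_=cv2.Rodrigues(C[:3,:3])
    return cv2.projectPoints(np.array(P,float),rv,C[:3,3],d["mtx"],np.array([d["k1"],0,0,0,0]))[0][:,0]
def tri(obs):
    A=np.zeros((3,3));b=np.zeros(3)
    for d,uv in obs:
        c=(rays(d,[uv])@d["wfc"][:3,:3].T)[0]; c/=np.linalg.norm(c); M=np.eye(3)-np.outer(c,c); A+=M;b+=M@d["wfc"][:3,3]
    return np.linalg.solve(A,b)
E
python3 - <<'E'
from h import *
for n,(x0,y0,x1,y1) in dict(top=(140,120,360,285),scene=(180,140,360,305)).items():
    d=snap(n)
    im=cv2.resize(d["img"][y0:y1,x0:x1],None,fx=3.6,fy=3.6,interpolation=cv2.INTER_CUBIC)
    cv2.imwrite(f"pics/{n}1.png",im[:,:,::-1])
    c=cloud(d); hsv=cv2.cvtColor(d["img"],cv2.COLOR_RGB2HSV)
    red=(hsv[...,1]>170)&((hsv[...,0]<6)|(hsv[...,0]>175))&(hsv[...,2]>100)
    red[:, :]&=(c[...,2]>0.1)
    v,u=np.nonzero(red); print(n,"red",len(u),u.mean(),v.mean(),c[red].mean(0),c[red].max(0),c[red].min(0))
    m=(c[...,2]>0.094)&(c[...,2]<0.106); 
    P=c[m]; q=(abs(P[:,0]-.6)<.2)&(abs(P[:,1])<.3); P=P[q]
    rect=cv2.minAreaRect(P[:,:2].astype(np.float32)*1000); print("lips",len(P),P[:,2].mean(),rect)
    m=(c[...,2]>0.03)&(c[...,2]<0.3)&(abs(c[...,0]-.6)<.25)&(abs(c[...,1])<.5)
    nl,l,st,ce=cv2.connectedComponentsWithStats(m.astype(np.uint8))
    for i in range(1,nl):
        if st[i,4]>60:
            q=c[l==i]; print(st[i],q.min(0).round(3),q.max(0).round(3))
E
```

```text
top red 66 285.95454545454544 210.25757575757575 [ 0.58971057 -0.05218512  0.13549656] [ 0.61357121 -0.0436702   0.1384839 ] [ 0.56821878 -0.06098093  0.12870403]
lips 5652 0.09819819007362236 ((576.563232421875, 22.671478271484375), (152.63031005859375, 401.7880554199219), 12.206836700439453)
[286 138  18  22 314] [ 0.732 -0.098  0.031] [ 0.774 -0.057  0.071]
[  200   161   151   116 12299] [ 0.459 -0.193  0.03 ] [0.715 0.14  0.14 ]
[146 219  35  29 743] [0.525 0.19  0.03 ] [0.577 0.239 0.136]
[405 228  31  30 655] [ 0.497 -0.394  0.03 ] [ 0.563 -0.325  0.084]
scene red 1 251.0 212.0 [ 0.61585718 -0.06304671  0.13554555] [ 0.61585718 -0.06304671  0.13554555] [ 0.61585718 -0.06304671  0.13554555]
lips 3791 0.09843243402211138 ((575.6860961914062, 25.582366943359375), (157.87213134765625, 410.4162292480469), 12.193551063537598)
[328 158  24  42 764] [0.528 0.188 0.03 ] [0.581 0.245 0.137]
[ 188  169  144  114 9010] [ 0.483 -0.195  0.03 ] [0.718 0.139 0.141]
[111 238  28  28 518] [ 0.504 -0.394  0.03 ] [ 0.567 -0.329  0.084]
[259 270  19  24 370] [ 0.734 -0.101  0.03 ] [ 0.776 -0.059  0.07 ]
```

View pics/top1.png

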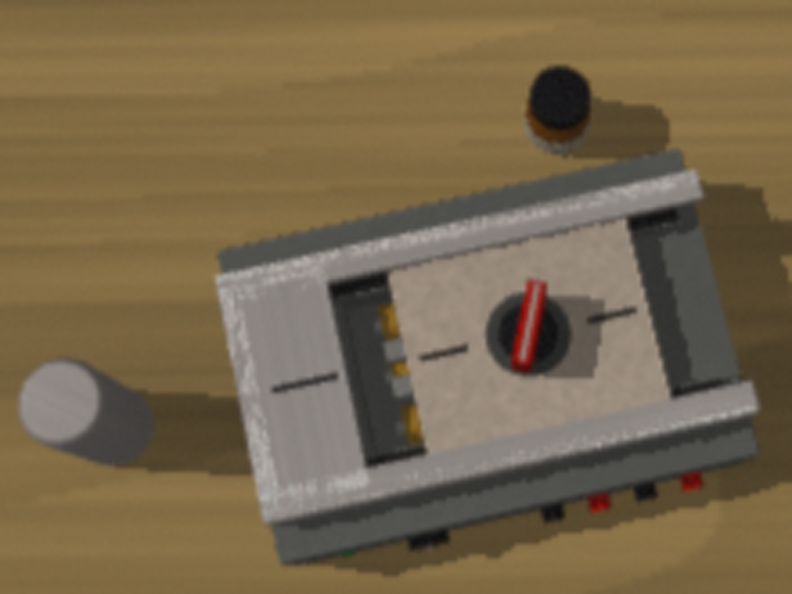

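View pics/scene1.png

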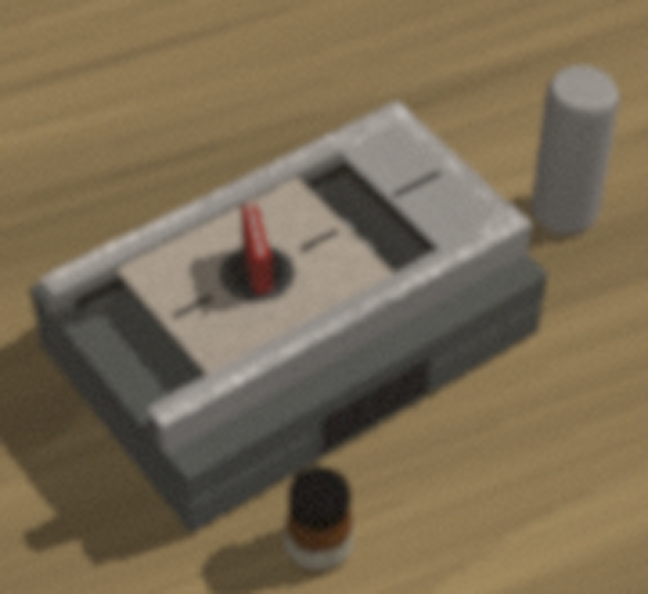

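Run:
```python
from h import *
T=pose(); print("tool axes (cols)\n",T[:3,:3].round(3))
for n in ["top","scene"]:
    d=snap(n); c=cloud(d)
    m=(c[...,2]>0.092)&(c[...,2]<0.106)&(abs(c[...,0]-.6)<.2)&(c[...,1]<.165)&(c[...,1]>-.25)
    nl,l,st,ce=cv2.connectedComponentsWithStats(m.astype(np.uint8))
    i=1+np.argmax(st[1:,4]); P=c[l==i]
    m2=(c[...,2]>0.0965)&(l==i);P=c[m2]
    print(n,"lips",len(P),np.median(P[:,2]),cv2.minAreaRect(P[:,:2].astype(np.float32)*1000))
    red=(c[...,2]>0.112)&(abs(c[...,0]-.6)<.07)&(abs(c[...,1]+.05)<.06)
    P=c[red]; top=P[P[:,2]>0.131]
    print("wing",len(P),P[:,2].max(),cv2.minAreaRect(P[:,:2].astype(np.float32)*1000),"top",len(top),cv2.minAreaRect(top[:,:2].astype(np.float32)*1000), top.mean(0))
    v,u=np.nonzero(red); print(u.min(),u.max(),v.min(),v.max())
```

```text
tool axes (cols)
 [[ 0.315 -0.     0.949]
 [-0.949  0.001  0.315]
 [-0.001 -1.    -0.   ]]
top lips 4068 0.09923154796697564 ((587.4859008789062, -27.146347045898438), (152.89532470703125, 299.83856201171875), 12.137290954589844)
wing 147 0.14029066016903402 ((592.49267578125, -53.721710205078125), (11.708438873291016, 50.12363815307617), 77.87855529785156) top 135 ((592.794921875, -53.65330123901367), (11.447744369506836, 49.561302185058594), 77.87855529785156) [ 0.59254701 -0.0536216   0.13559462]
282 291 197 222
scene lips 2628 0.09971593474433676 ((587.1891479492188, -27.534393310546875), (157.8507843017578, 301.3710021972656), 11.86461067199707)
wing 129 0.13965468727839048 ((594.0701904296875, -54.81773376464844), (11.922402381896973, 51.1187858581543), 77.81035614013672) top 86 ((593.8431396484375, -54.80475997924805), (11.795625686645508, 50.71213150024414), 78.08470916748047) [ 0.59519126 -0.05537041  0.13588795]
247 255 197 218
```

```bash
python3 -m inch '[[-22.8,0,32.1,0,0,0],[-22.8,0,32.1,0,0,0],[-22.8,0,32.1,0,0,0],[-22.8,0,32.1,0,0,0],[-22.8,0,32.1,0,0,0],[-22.8,0,32.1,0,0,0],[-22.8,0,32.1,0,0,0],[-22.8,0,32.1,0,0,0],[-22.8,0,32.1,0,0,0],[-22.8,0,32.1,0,0,0],[-22.8,0,32.1,0,0,0],[-22.8,0,32.1,0,0,0]]' 88 20
python3 -m inch '[[-22.8,0,32.1,0,0,0],[-22.8,0,32.1,0,0,0],[-22.8,0,32.1,0,0,0],[-22.8,0,32.1,0,0,0],[-22.8,0,32.1,0,0,0],[0,0,0,0,-0.124,0],[0,0,0,0,-0.124,0],[0,0,0,0,-0.124,0],[0,0,0,0,-0.124,0]]'
```

```text
clock: 1.35
tool_pos: [0.4773, -0.2103, 0.2389]
eef_rot: [0.573, -0.414, 0.414, -0.573]
contact_force: [0.6, -0.5, 0.2]
opening: 0.997
clock: 2.1
tool_pos: [0.5928, -0.0529, 0.2386]
eef_rot: [0.658, -0.258, 0.258, -0.658]
contact_force: [0.1, -0.1, -0.5]
opening: 1.0
```

```bash
python3 -m inch '[[0,0,0,0,-0.124,0],[0,0,0,0,-0.124,0],[0,0,0,0,-0.124,0],[0,0,0,0,-0.124,0],[0,0,0,0,-0.124,0],[0,0,0,0,-0.124,0],[0,0,0,0,-0.124,0],[0,0,0,0,-0.124,0],[0,0,0,0,-0.124,0]]'
python3 -m inch '[[0,0,0,0,-0.124,0],[0,0,0,0,-0.124,0],[0,0,0,0,-0.124,0],[0,0,0,0,-0.124,0],[0,0,0,0,-0.124,0],[0,0,0,0,-0.124,0],[0,0,0,0,-0.124,0],[0,0,0,0,-0.124,0],[0,0,0,0,0,0],[0,0,0,0,0,0]]'
python3 - <<'E'
from h import *
d=snap("wrist"); T=pose(); s=r.get_state(); print(np.round(s["q"],3)); print(T.round(4)); print("yaw",np.degrees(np.arctan2(T[1,0],T[0,0])))
c=cloud(d); m=(c[...,2]>0.131)&(c[...,2]<0.146)&(abs(c[...,0]-.593)<.05)&(abs(c[...,1]+.054)<.05)
P=c[m]; print(len(P)); 
if len(P)>5: print(P.mean(0),cv2.minAreaRect(P[:,:2].astype(np.float32)*1000))
print(proj(d,[[.593,-.054,.135]]))
cv2.imwrite("pics/w2.png",d["img"][:,:,::-1])
E
```

```text
clock: 2.85
tool_pos: [0.5927, -0.0534, 0.2387]
eef_rot: [0.695, 0.129, -0.129, -0.695]
contact_force: [0.2, 0.1, 0.1]
opening: 0.998
clock: 3.68
tool_pos: [0.5927, -0.0535, 0.2385]
eef_rot: [-0.552, -0.442, 0.442, 0.552]
contact_force: [-0.1, -0.5, -0.4]
opening: 1.001
[ 0.473  0.766 -0.853  1.64   0.65   1.042  0.767]
[[ 2.187e-01 -1.000e-04 -9.758e-01  5.927e-01]
 [ 9.758e-01 -0.000e+00  2.187e-01 -5.340e-02]
 [-1.000e-04 -1.000e+00  1.000e-04  2.386e-01]
 [ 0.000e+00  0.000e+00  0.000e+00  1.000e+00]]
yaw 77.36578047156777
773
[ 0.59044599 -0.05380207  0.13650012] ((591.3489379882812, -54.116432189941406), (11.435528755187988, 49.64232635498047), 77.58026885986328)
[[276.91300933 205.8254049 ]]
```

View pics/w2.png

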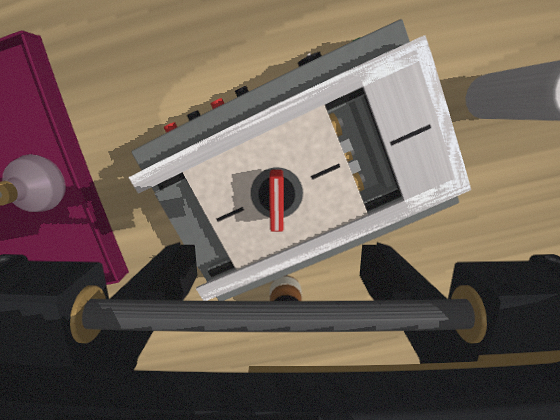

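```bash
python3 -m inch '[[0,21.7,0,0,0,0],[0,21.7,0,0,0,0],[0,21.7,0,0,0,0],[0,21.7,0,0,0,0],[0,21.7,0,0,0,0],[0,21.7,0,0,0,0],[0,0,0,0,0,0],[0,0,0,0,0,0]]' 50 35
python3 -m inch '[[0,0,0,0,0,0],[0,0,0,0,0,0],[0,0,0,0,0,0],[0,0,0,0,0,0],[0,0,0,0,0,0],[0,0,0,0,0,0]]' 0 35
```

```text
clock: 4.4
tool_pos: [0.5922, -0.0532, 0.1081]
eef_rot: [-0.551, -0.442, 0.443, 0.552]
contact_force: [1.0, -0.3, 0.8]
opening: 0.568
clock: 4.9
tool_pos: [0.5926, -0.0539, 0.1089]
eef_rot: [0.552, 0.443, -0.443, -0.551]
contact_force: [-1.5, -3.2, 1.6]
opening: 0.134
```

```bash
python3 -m inch '[[7.3,0,3.3,0,0,0],[7.3,0,3.3,0,0,0],[7.3,0,3.3,0,0,0],[7.3,0,3.3,0,0,0],[7.3,0,3.3,0,0,0],[0,0,0,0,0,0],[0,0,0,0,0,0]]'
python3 -m inch '[[2.7,0,1.3,0,0,0],[2.7,0,1.3,0,0,0],[0,0,0,0,0,0],[0,0,0,0,0,0]]'
```

```text
clock: 5.48
tool_pos: [0.5835, -0.0114, 0.1085]
eef_rot: [-0.55, -0.444, 0.443, 0.552]
contact_force: [-3.0, 1.0, 2.9]
opening: 0.133
clock: 5.82
tool_pos: [0.583, -0.009, 0.1084]
eef_rot: [0.552, 0.442, -0.443, -0.551]
contact_force: [-2.6, -2.9, 3.2]
opening: 0.135
```

```bash
python3 -m inch '[[2.7,0,1.3,0,0,0],[0,0,0,0,0,0],[0,0,0,0,0,0]]'; python3 -m inch '[[2.7,0,1.3,0,0,0],[0,0,0,0,0,0],[0,0,0,0,0,0]]'
python3 - <<'E'
from h import *
d=snap("top"); c=cloud(d); im=cv2.resize(d["img"][120:285,140:360],None,fx=3.6,fy=3.6,interpolation=cv2.INTER_CUBIC)
cv2.imwrite("pics/t3.png",im[:,:,::-1])
d=snap("wrist");cv2.imwrite("pics/w3.png",d["img"][:,:,::-1])
E
```

```text
clock: 6.07
tool_pos: [0.5829, -0.0088, 0.1083]
eef_rot: [0.553, 0.441, -0.443, -0.55]
contact_force: [-0.6, -7.7, 2.7]
opening: 0.134
clock: 6.32
tool_pos: [0.5828, -0.0087, 0.1082]
eef_rot: [0.555, 0.44, -0.443, -0.549]
contact_force: [0.6, -11.9, 2.6]
opening: 0.129
```

View pics/w3.png

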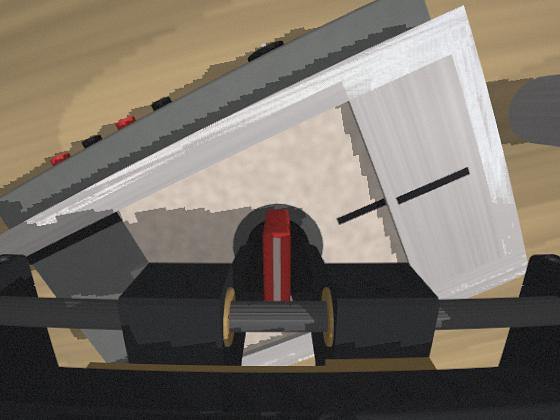

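View pics/t3.png

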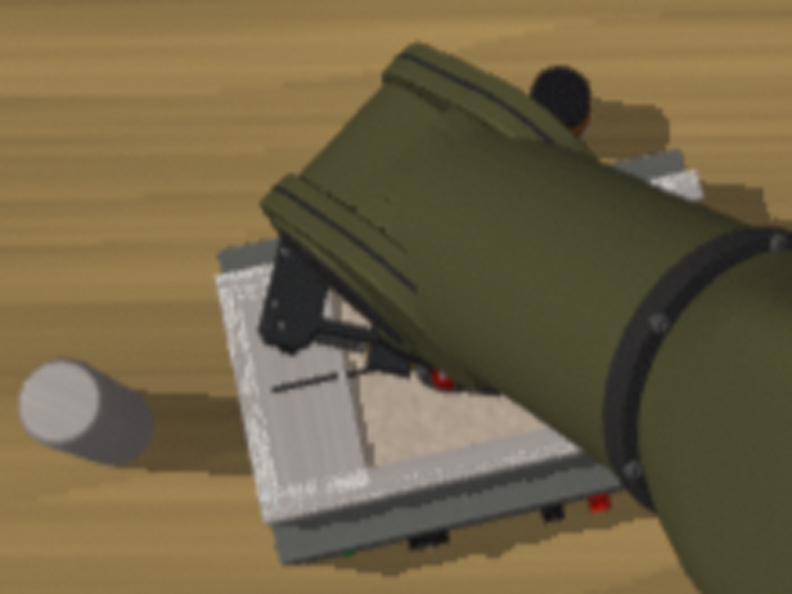

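```bash
python3 -m inch '[[-1.8,0,-0.8,0,0,0],[0,0,0,0,0.095,0],[0,0,0,0,0.095,0],[0,0,0,0,0.095,0],[0,0,0,0,0.095,0],[0,0,0,0,0.095,0],[0,0,0,0,0.095,0],[0,0,0,0,0,0]]'
python3 -m inch '[[0,0,0,0,0.095,0],[0,0,0,0,0.095,0],[0,0,0,0,0.095,0],[0,0,0,0,0.095,0],[0,0,0,0,0.095,0],[0,0,0,0,0.095,0],[0,0,0,0,0,0],[0,0,0,0,0,0]]'
python3 - <<'E'
from h import *
T=pose(); s=r.get_state(); print(np.round(s["q"],3),s["tool_pos"],s["contact_force"]); print("yaw",np.degrees(np.arctan2(T[1,0],T[0,0])),T[:3,1])
d=snap("wrist");cv2.imwrite("pics/w4.png",d["img"][:,:,::-1])
E
```

```text
clock: 7.08
tool_pos: [0.5825, -0.0094, 0.1084]
eef_rot: [0.657, 0.267, -0.269, -0.652]
contact_force: [-0.4, -9.6, 3.1]
opening: 0.13
clock: 7.75
tool_pos: [0.5818, -0.0098, 0.1082]
eef_rot: [0.706, 0.073, -0.075, -0.701]
contact_force: [-2.2, -10.7, 2.6]
opening: 0.135
[ 0.176  0.842 -0.424  1.796  0.562  0.63  -0.378] [ 0.58184505 -0.00977865  0.10822831] [ -2.21688525 -10.71176888   2.63808964]
yaw 12.015388372709124 [-0.00130778 -0.00749061 -0.99997109]
```

View pics/w4.png

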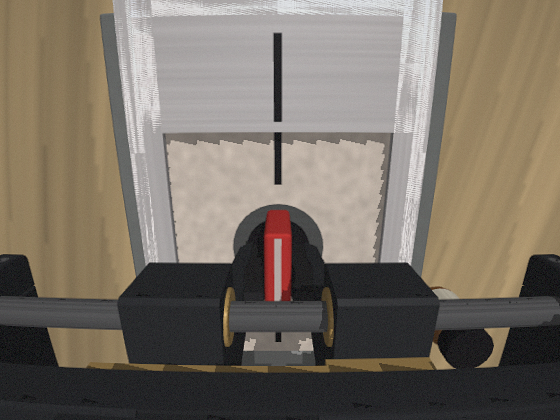

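```bash
python3 -m inch '[[0,0,0,0,0,0],[0,1.5,0,0,0,0],[0,1.5,0,0,0,0],[0,1.5,0,0,0,0],[0,1.5,0,0,0,0],[0,0,0,0,0,0],[0,0,0,0,0,0]]' 0 60
python3 -m inch '[[0,1.5,0,0,0,0],[0,1.5,0,0,0,0],[0,0,0,0,0,0],[0,0,0,0,0,0]]'
```

```text
clock: 8.38
tool_pos: [0.5819, -0.0098, 0.1037]
eef_rot: [0.706, 0.074, -0.075, -0.7]
contact_force: [-4.4, -10.7, 15.3]
opening: 0.126
clock: 8.72
tool_pos: [0.5821, -0.0097, 0.1033]
eef_rot: [0.706, 0.074, -0.074, -0.7]
contact_force: [-11.2, -12.0, 36.0]
opening: 0.129
```

```bash
python3 -m inch '[[0,-1,0,0,0,0],[0,0,0,0,0,0],[0,0,0,0,0,0],[0,0,0,0,0,0],[0,0,0,0,0,0],[0,0,0,0,0,0]]'
python3 - <<'E'
from h import *
d=snap("wrist");cv2.imwrite("pics/w5.png",d["img"][:,:,::-1]); c=cloud(d)
P=c.reshape(-1,3)-[.5874,-.0273,0]; a=np.radians(12); x=P[:,0]*np.cos(a)+P[:,1]*np.sin(a); y=-P[:,0]*np.sin(a)+P[:,1]*np.cos(a)
cov=(abs(x)<40)&(abs(x)<.04)&(y>.055)&(y<.078)&(P[:,2]>.07); hood=(abs(x)<.04)&(y>.1)&(y<.14)&(P[:,2]>.07)
print("cover",cov.sum(),np.median(P[cov,2]),"hood",np.median(P[hood,2]))
s=r.get_state();print(s["tool_pos"],s["contact_force"],s["clock"])
E
```

```text
clock: 9.22
tool_pos: [0.582, -0.0098, 0.1034]
eef_rot: [0.706, 0.074, -0.074, -0.7]
contact_force: [-8.1, -11.1, 29.2]
opening: 0.13
cover 6421 0.08949236238580252 hood 0.10005867027223879
[ 0.58201627 -0.00977854  0.10342087] [ -8.86141661 -11.30820844  27.90235258] 9.2667
```

View pics/w5.png

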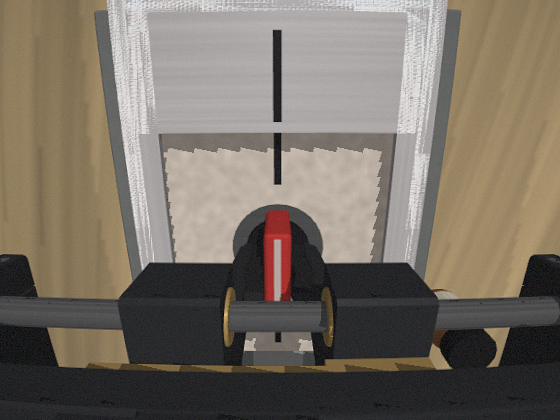

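The cover sits 10.5 mm below the hood top, which is flush. The wing at column 277 lines up with the marks and the push is about 28 N, so I'm handing in now.

Run:
```python
from plant import r
print(r.finish_job()); s=r.get_state(); print(s["tool_pos"],s["contact_force"],s["clock"])
```

```text
the job is handed in; nothing more can be done
None
the job is handed in; nothing more can be done
```

The battery bay is closed and the job is handed in at about 9.3 s, with the gripper still holding the cover down. No verdict was reported.

- **Sliding home:** I gripped the wing fastener and slid the cover about 47 mm along the guides. The push force rose to about 12 N against the stop with the front edge under the hood. From my measured unit pose, the rail value was about 0.078–0.079 m.
- **Turning the fastener:** I then turned it about 65° clockwise. The jaw direction measured 12.0°, the same as the unit's x axis, and the wing lined up with the black marks in the wrist picture.
- **Pressing flush:** I pushed the cover down 4.9 mm. The last depth check put its top 10.6 mm below the hood, against 10.5 mm expected when flush, with about 28 N holding it there.

My last checks agreed with each other, apart from position readings that scatter by about 1 mm. There were side forces of about 9–11 N from the slight push I kept against the stop. I did not measure the can, jar and lamp again at the end. The arm stayed above them on every move, and the last wrist picture shows the jar still standing.

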